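# Load a paint sample and switch on the guarded examination lamp

### The job

First push the amber sample puck off its loading shelf and down the chute until it rests against the red stop at the bottom. Then lift the sprung guard on the switch box until it stays up, flip the toggle beneath it fully over to the hinge side to turn on the lamp, then draw the guard back so that it drops shut. Leave the jar, the tub and the brush where they are.

Things in the scene. Friction and masses are not known exactly. Their poses are not given: they have to be found in the camera images.
- puck: Amber resin sample puck, an upright disc 44 mm in diameter and 24 mm high, 50 g, loose. Origin at the centre of its underside, z along its axis. It starts on the chute's level loading shelf. Friction holds it wherever it is left, also on the slope: it must be pushed all the way.
- chute: Fixed sample chute, aluminium with black side rails, grey feet. Origin at table level; x points down the chute, z up. A level loading shelf, 62 mm above the table, runs from x = -115 to -25 mm, its -x end open; then a 14 degree slope. Rails: 48 mm apart inside, 10 mm above the floor, so the puck's upper 14 mm show. A white lamp housing 50 mm high stands past the stop at x = 107 to 137 mm.
- slope_top (a point): Point on the chute's centre line where the level shelf ends and the slope begins, on the floor surface (chute frame x -25, z 62 mm). From here the floor falls at 14 degrees (0.244 rad) for 125 mm to a red stop blade, square to the slope and 16 mm high.
- seat (a point): Point on the slope's floor where the centre of the puck's underside lies when the puck rests against the stop (22 mm up the slope from the stop's face; chute frame x 75, z 37 mm).
- switchbox: Fixed grey switch box 150 (x) by 120 (y) by 45 mm high. Origin at the centre of its underside; its x axis points from the lift-tab end of the guard to the hinge end, z up.
- guard (a joint): Guard angle in rad: 0 shut, grows as lifted, stop at 1.75. A hood 60 mm wide, clear top, red cheeks 36 mm deep, open below and in front, reaching 62 mm from its hinge. An over-centre spring snaps it shut below about 1.1 rad and open, where it stays, above that; to shut it, draw it back past the middle from behind and it drops. About 1.5 N at the tab starts it either way.
- guard_tab (a point): Lowest point, mid-width, of the rounded bead (60 mm wide, 9 mm thick) that edges the guard's red lift tab; the tab sticks out 15 mm from the hood's upper front edge. Moves with the guard. Shut: 84 mm above the table (39 above the box's top), box x = -34, bead's free edge at x = -39. Open to its stop it stands at box x = 83 mm, 115 mm above the table, and the guard leans back past the hinge.
- guard_hinge (a point): Middle of the guard's hinge axis, which runs along the box's y, 50 mm above the table and 38 mm from the box's centre towards its +x end.
- toggle (a joint): Angle of the toggle in rad: 0 off (leaning 24 degrees towards the lift-tab end of the box), 0.84 on (leaning 24 degrees towards the hinge, against its end stop). It is stiff and stays where it is left, so push it fully over; about 1.5 N at its tip moves it. It starts within 0.1 of off. Its pivot is at the box's centre, 46 mm above the table.
- toggle_tip (a point): Tip of the steel toggle lever, 31 mm from its pivot; the lever is 11 mm thick near the tip. The tip is about 74 mm above the table at either end and 13 mm to either side of the box's centre; it moves with the toggle.
- jar: Loose glass jar with a green lid, 52 mm in diameter, 70 mm high; origin at the centre of its underside. A bystander.
- tub: Loose white open tub, 72 mm in diameter, 60 mm high; origin at the centre of its underside. A bystander.
- brush: Loose brush 160 mm long lying along its x axis; origin under its middle. A bystander.
Mind the look-alikes: they are no part of the job. There is more than one size of the switchbox; the job needs the larger.

How it is judged (in metres and radians):
On the way, in this order (a step that is already met when the one before it is completed fails the run):
1. the puck rests against the stop (distance between puck and seat below 0.005 m), for 0.2 s.
2. the guard is raised past its middle (over 1.1 rad) with the toggle still off (value of joint guard above 1.1 rad and value of joint toggle below 0.3 rad), for 0.1 s.
3. the toggle is flipped on (value of joint toggle above 0.65 rad), for 0.1 s.
4. the guard has dropped shut (value of joint guard below 0.06 rad), for 0.2 s.
At the end, for the whole second after the job is handed in: The puck lies still against the stop (centre of its underside within 5 mm of the seat point), the toggle is on (over 0.65 of its 0.84 rad) and the guard is shut (under 0.06 rad) (distance between puck and seat below 0.005 m and value of joint toggle above 0.65 rad and value of joint guard below 0.06 rad and linear speed of puck below 0.02 m/s); the robot touches nothing.
It fails at once if the jar, tub or brush is moved by more than 20 mm (distance of any of jar, tub, brush from where it was at the start of the episode above 0.02 m).
It also fails if it takes over 64 s, if anything falls off the work surface, if the arm or the gripper's body presses on something with over 40 N, if the wrist force passes 120 N, or if a joint passes its speed limit or range.

### The arm

A 6-joint arm with a two-finger parallel gripper is mounted at the origin on the work surface. World frame = base frame: x ahead of the robot, y to its left, z up, the work surface at z = 0. Lengths are in mm, angles in rad, forces in N, time in s.
With the tool pointing down it reaches from about 325 to 900 mm from the base axis. Payload 6.1 kg.
Tool frame: the origin (TCP) lies at the very end of the fingers, on their centre line; the grasp point (between the pads) lies 19 mm behind it; y points along the fingers, x is the direction in which the jaws open and shut, and the axes are right-handed (so a half turn about y gives the same grasp; the last joint's range is limited). The gripper opens to 87 mm and grips with 3 to 60 N. Pads are 19 mm wide; open, the fingers measure 117 mm over their backs; the gripper's body (75 mm by 190 mm) begins 51 mm behind the grasp point.
Start: joints at [-1.27, 0.22, 1.526, -0, 1.395, -0.126], TCP at [258.717, -568.93, 222.538] pointing down, gripper open.
Joint ranges: [-2.98, 2.98], [-0.91, 2.08], [0.09, 2.57], [-1.24, 4.39], [0.2, 2.65], [-2.68, 2.68]. Speed limits (rad/s): [2.57, 2.57, 3.01, 3.14, 3.14, 3.14].

### API

Orientations are given as [roll, pitch, yaw] about the fixed x, y, z axes, in that order (R = Rz(yaw) Ry(pitch) Rx(roll)).
In Python, from plant import r gives the robot as it stands. The module is installed in compiled form; this text tells all that it offers.
- The arm moves only by the tool arm_command, never from a script. Its argument "plan" is a list of rows, each a list of 5 numbers: the shift along the tool's x, y, z in m, then the turn about the tool's y in degrees, then the opening, from 0 (shut) to 1 (fully open). A call has 1 to 10 rows; each row is the pose to reach, as a shift and turn from the pose commanded when the call began, along the tool's axes at that moment; what a row does not reach only later rows make up. A row lasts 1/10 s, in which the tool goes at most 50 mm and 8.59 degrees, less where a joint would pass 70% of its speed; a pose out of reach is approached as far as the arm can. A call with a gripper value outside its range is refused whole. The fingers move at their own pace and stop on an object; "squeeze" is the grip in N (left out, the last holds). Time passes only in rows, so rows that repeat a pose let the fingers close. It gives the time, the measured TCP pose, the force and the opening at its end, in the units of the state.
- r.get_state(): the state, without advancing time (a new reading comes with each control period).
- r.get_image(name): name is "scene" or "top" or "wrist"; returns a dict with "color" (384x512x3 uint8, red, green, blue), "camera_matrix" (3x3 intrinsics, pixels), "cam_to_world" (4x4, takes a point from camera to world coordinates). Camera axes: x right, y down, z forward; pixel columns grow to the right and rows downward; lengths in mm; the calibration is good to about 2 mm. A picture is of the moment at which its call begins. There is no depth.
- r.close_job(): hands the job in, once; it reports no verdict.
The state is a dict: "t": time; "q": joint angles; "joint_velocities": joint speeds; "tau": joint torques, N m; "tool_pos": TCP position; "ee_rot": TCP orientation; "ft_force": force on the tool from outside, world axes, zero at the start; "moment": the same for the moment, N m; "grip_width": finger opening in mm.
Only numpy, scipy, OpenCV 4.12 (cv2) and the standard library are available. Lean on these libraries where they do the work, as an engineer would, in place of code of your own. Each camera call takes 0.05 s, during which the arm holds its last target. There are 200 camera calls.

## Working session

There is one attempt and no reset: what is moved stays moved. The work goes in short steps, Python scripts to look and compute and a tool call to move; the robot and the scene stay as the last step left them, time stands still between calls to the robot, and variables do not carry over. Pictures are saved under pics/ and viewed, about 8 in all and at most 12, crops included, and the job is handed in when it is done.

Besides the shell and the picture viewer there is one more tool, called after ">>>" in YAML: its name, and indented under it one key for each argument. arm_command: Moves the arm, as the interface text tells. Its arguments: {"type":"object","properties":{"plan":{"type":"array","items":{"type":"array","items":{"type":"number"}}},"squeeze":{"type":"number"}},"required":["plan"]}

```bash
mkdir -p pics; cat > h.py <<'E'
import numpy as np, cv2
from plant import r
def im(name,fn=None):
    d=r.get_image(name)
    if fn: cv2.imwrite('pics/'+fn,d['color'][:,:,::-1])
    return d
def ray(d,u,v):
    K=np.array(d['camera_matrix']);T=np.array(d['cam_to_world'])
    return T[:3,3],T[:3,:3]@np.linalg.solve(K,[u,v,1])
def onz(d,u,v,z):
    o,w=ray(d,u,v);return o+w*(z-o[2])/w[2]
def proj(d,p):
    K=np.array(d['camera_matrix']);T=np.array(d['cam_to_world'])
    c=K@(T[:3,:3].T@(np.array(p)-T[:3,3]));return c[:2]/c[2]
E
python3 - <<'E'
from h import *
import pickle
a=im('top');b=im('scene')
pickle.dump((a,b),open('v0.pkl','wb'))
cv2.imwrite('pics/top.png',cv2.resize(a['color'][:,:,::-1],(800,600)))
cv2.imwrite('pics/scene.png',cv2.resize(b['color'][:,:,::-1],(800,600)))
for d in(a,b):print(np.round(d['camera_matrix'],1),np.round(d['cam_to_world'],3))
print(r.get_state())
E
```

```text
[[351.6   0.  254.4]
 [  0.  351.6 190. ]
 [  0.    0.    1. ]] [[-2.90000e-02 -9.81000e-01  1.90000e-01  3.44517e+02]
 [-1.00000e+00  2.70000e-02 -1.00000e-02  8.99400e+01]
 [ 5.00000e-03 -1.90000e-01 -9.82000e-01  8.84444e+02]
 [ 0.00000e+00  0.00000e+00  0.00000e+00  1.00000e+00]]
[[450.9   0.  252.8]
 [  0.  450.9 194.1]
 [  0.    0.    1. ]] [[ 8.67000e-01  3.54000e-01 -3.52000e-01  9.16252e+02]
 [ 4.99000e-01 -6.10000e-01  6.15000e-01 -6.50015e+02]
 [ 3.00000e-03 -7.09000e-01 -7.05000e-01  9.39298e+02]
 [ 0.00000e+00  0.00000e+00  0.00000e+00  1.00000e+00]]
{'t': 0.1, 'q': array([-1.27010238e+00,  2.21203721e-01,  1.52754587e+00, -4.04542529e-05,
        1.39468143e+00, -1.26104718e-01]), 'joint_velocities': array([-0.00061912, -0.00162347, -0.00155822,  0.00117311,  0.00137691,
       -0.00010886]), 'tau': array([ 1.03345559e-03, -4.95940411e+01, -3.88521945e+01,  7.00792205e-02,
        5.14107104e-02, -5.19424998e-05]), 'tool_pos': array([ 258.53147145, -568.38193418,  221.4856487 ]), 'ee_rot': array([-1.57060461,  0.00182878, -1.14399036]), 'ft_force': array([ 0.46414907,  0.59314759, -0.69956109]), 'moment': array([ 0.04031894, -0.0020055 ,  0.00154916]), 'grip_width': 87.17130254086256}
```

View pics/top.png

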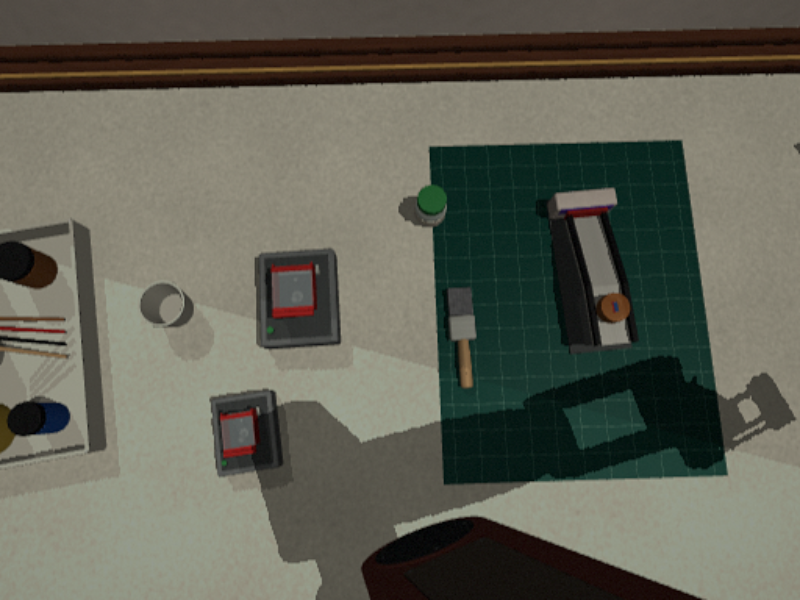

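View pics/scene.png

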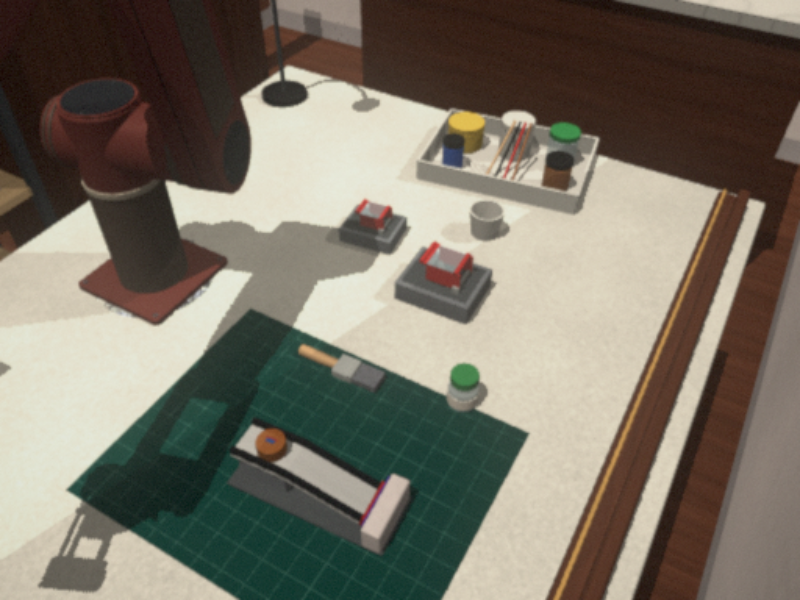

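The top view (800x600) shows the puck at (613,307) on the chute, running up the image to the lamp at (584,202). The larger switch box is at (298,298), a smaller look-alike at (245,432), the jar at (431,203), the tub at (166,305) and the brush at (462,335). Next I'll enlarge both boxes and measure by colour.

```bash
python3 - <<'E'
from h import *
import pickle
a,b=pickle.load(open('v0.pkl','rb'))
A=a['color'][:,:,::-1];B=b['color'][:,:,::-1]
c1=cv2.resize(A[150:310,125:225],(400,600),interpolation=cv2.INTER_CUBIC)
c2=cv2.resize(B[120:210,210:320],(400,327),interpolation=cv2.INTER_CUBIC)
c3=cv2.resize(A[115:230,345:415],(400,273*2),interpolation=cv2.INTER_CUBIC)[:273]
cv2.imwrite('pics/crop.png',np.hstack([c1,np.vstack([c2,np.zeros((273,400,3),np.uint8)])]))
def cents(I,lo,hi,n=4):
    h=cv2.cvtColor(I,cv2.COLOR_BGR2HSV);m=cv2.inRange(h,lo,hi)
    c,_=cv2.findContours(m,0,2);c=sorted(c,key=cv2.contourArea)[::-1][:n]
    return [(np.round(np.array(cv2.minAreaRect(k)[0]),1),np.round(cv2.minAreaRect(k)[1],1),round(cv2.minAreaRect(k)[2],1),cv2.contourArea(k),cv2.boxPoints(cv2.minAreaRect(k))) for k in c]
for nm,I,d in(('top',A,a),('scene',B,b)):
    print(nm)
    for c in cents(I,(5,120,60),(18,255,255),8): print('amber',c[:4],onz(d,*c[0],86).round())
    for c in cents(I,(0,0,45),(180,60,105),6)if nm=='top' else []: 
        print('grey',c[:4],onz(d,*c[0],45).round())
    for c in cents(I,(170,150,80),(180,255,255),5)+cents(I,(0,150,80),(4,255,255),5): print('red',c[:4],onz(d,*c[0],86).round())
E
```

```text
top
amber (array([255.5,  42.1]), array([  3.7, 511.2]), 88.6, 1046.0) [878.  68.  86.]
amber (array([393.5, 196.5]), array([17., 17.]), 90.0, 236.0) [ 475. -239.   86.]
amber (array([ 20. , 203.5]), array([ 1., 40.]), 90.0, 20.5) [482. 619.  86.]
amber (array([296.5, 224.5]), array([13.,  5.]), 90.0, 8.5) [416. -11.  86.]
amber (array([295.1, 242.2]), array([8.2, 1.9]), 76.0, 1.0) [377.  -6.  86.]
amber (array([294.5, 234.5]), array([3., 1.]), 90.0, 0.5) [394.  -6.  86.]
amber (array([300.8, 245.8]), array([0.7, 1.4]), 45.0, 0.5) [368. -18.  86.]
amber (array([357.,  21.]), array([0., 0.]), 0.0, 0.0) [ 931. -193.   86.]
grey (array([225.9, 289.1]), array([166.1, 155.1]), 52.6, 11633.5) [276. 154.  45.]
grey (array([255.5,  14. ]), array([ 28., 511.]), 90.0, 11370.0) [989.  65.  45.]
grey (array([189. , 190.8]), array([62.3, 52.1]), 87.9, 2989.5) [509. 240.  45.]
grey (array([ 56.9, 214.7]), array([148.5,  11.9]), 86.1, 1415.5) [460. 556.  45.]
grey (array([479. , 262.4]), array([36.7, 49.2]), 65.9, 1308.0) [ 319. -440.   45.]
grey (array([100.7, 192.8]), array([20.8, 26.7]), 30.5, 3
[... 1505 characters left out ...]
0) [ 650. -222.   86.]
red (array([241., 316.]), array([0., 0.]), 0.0, 0.0) [ 651. -234.   86.]
red (array([239. , 319.5]), array([0.4, 3.6]), 26.6, 0.0) [ 652. -243.   86.]
red (array([237., 323.]), array([0., 0.]), 0.0, 0.0) [ 652. -252.   86.]
red (array([236., 325.]), array([0., 0.]), 0.0, 0.0) [ 653. -257.   86.]
red (array([274.3, 161.4]), array([ 3.8, 14.2]), 36.9, 38.5) [478. 242.  86.]
red (array([292., 174.]), array([ 9.7, 24.8]), 54.2, 32.5) [546. 219.  86.]
red (array([245.8, 135.8]), array([1.7, 7.2]), 33.7, 6.0) [345. 304.  86.]
red (array([231.3, 131.8]), array([1.4, 6.4]), 45.0, 5.5) [296. 299.  86.]
red (array([331.1,  91. ]), array([ 1.3, 17.1]), 20.0, 3.0) [473. 673.  86.]
```

View pics/crop.png

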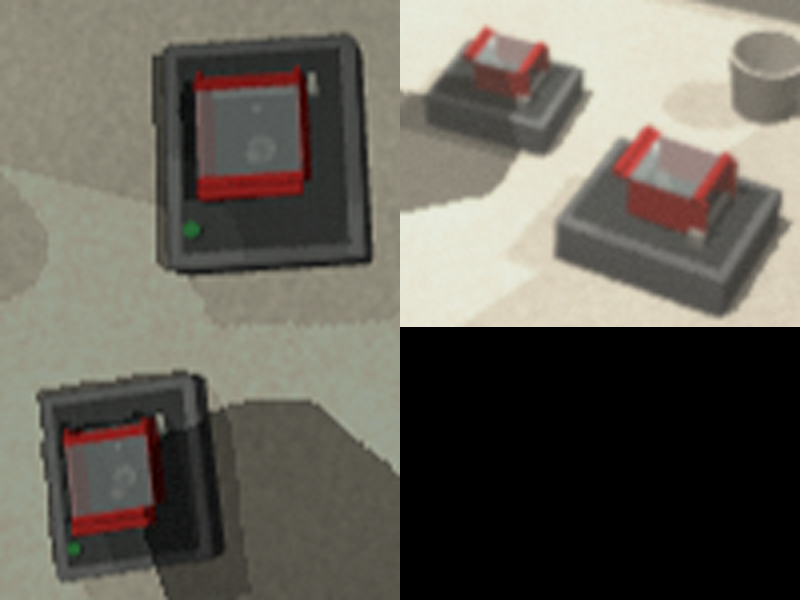

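The larger box, at (262,150) in the left crop, is the one meant. Its guard tab faces the robot (-x) and its hinge and bracket are at +x. The look-alike at (125,475) is clearly smaller. Now I'll measure the chute axis and the box more closely.

```bash
python3 - <<'E'
from h import *
import pickle
a,b=pickle.load(open('v0.pkl','rb'))
for d,(x0,x1,y0,y1),nm in((a,(335,415,110,230),'top'),(b,(135,275,255,360),'scene')):
    I=d['color'][:,:,::-1];h=cv2.cvtColor(I,cv2.COLOR_BGR2HSV)
    M=np.zeros(h.shape[:2],np.uint8);M[y0:y1,x0:x1]=255
    m=cv2.inRange(h,(0,0,110),(180,70,255))&M
    c,_=cv2.findContours(m,0,2)
    for k in sorted(c,key=cv2.contourArea)[::-1][:3]:
        print(nm,'white',cv2.contourArea(k),cv2.boxPoints(cv2.minAreaRect(k)).round(1).tolist(),cv2.approxPolyDP(k,2,True)[:,0].tolist())
    m=(cv2.inRange(h,(165,90,50),(180,255,255))|cv2.inRange(h,(0,130,50),(4,255,255)))&M
    ys,xs=np.nonzero(m);print('stop',len(xs),list(zip(xs,ys))[:40])
# box outline in top
I=a['color'][:,:,::-1];g=cv2.cvtColor(I,cv2.COLOR_BGR2GRAY)
m=np.zeros_like(g);m[150:230,155:225]=cv2.inRange(g,0,95)[150:230,155:225]
c,_=cv2.findContours(m,0,2);k=max(c,key=cv2.contourArea)
P=cv2.boxPoints(cv2.minAreaRect(k));print('box',P.round(1).tolist(),[onz(a,*p,45).round().tolist() for p in P])
E
```

```text
top white 697.5 [[367.20001220703125, 140.1999969482422], [383.0, 136.10000610351562], [396.20001220703125, 186.6999969482422], [380.5, 190.8000030517578]] [[368, 140], [380, 189], [395, 187], [381, 139]]
top white 330.5 [[355.6000061035156, 123.69999694824219], [393.29998779296875, 120.0999984741211], [394.29998779296875, 130.10000610351562], [356.5, 133.6999969482422]] [[393, 122], [356, 124], [357, 133], [394, 130]]
top white 198.5 [[382.70001220703125, 205.0], [399.79998779296875, 203.3000030517578], [401.3999938964844, 218.8000030517578], [384.20001220703125, 220.5]] [[399, 204], [391, 208], [383, 205], [386, 220], [401, 218]]
stop 104 [(np.int64(381), np.int64(133)), (np.int64(382), np.int64(133)), (np.int64(383), np.int64(133)), (np.int64(384), np.int64(133)), (np.int64(385), np.int64(133)), (np.int64(386), np.int64(133)), (np.int64(387), np.int64(133)), (np.int64(388), np.int64(133)), (np.int64(370), np.int64(134)), (np.int64(371), np.int64(134)), (np.int64(372), np.int64(134)), (np.int64(373), np.int64(134)), (np.int64(374), np.int64(134)), (np.int64(375), np.int64(134)), (n
[... 2323 characters left out ...]
317)), (np.int64(241), np.int64(317)), (np.int64(239), np.int64(318)), (np.int64(240), np.int64(318)), (np.int64(239), np.int64(319)), (np.int64(238), np.int64(320)), (np.int64(239), np.int64(320)), (np.int64(238), np.int64(321)), (np.int64(237), np.int64(322)), (np.int64(238), np.int64(322)), (np.int64(237), np.int64(323)), (np.int64(236), np.int64(324)), (np.int64(237), np.int64(324)), (np.int64(236), np.int64(325)), (np.int64(235), np.int64(326))]
box [[161.10000610351562, 161.3000030517578], [214.89999389648438, 158.60000610351562], [218.0, 220.6999969482422], [164.1999969482422, 223.39999389648438]] [[585.0, 310.0, 45.0], [589.0, 177.0, 45.0], [434.0, 171.0, 45.0], [432.0, 299.0, 45.0]]
```

>>> arm_command:
  plan:
    - [0,-0.05,0,0,0]
    - [0,-0.08,0,0,0]
    - [0,-0.08,0,0,0]
  squeeze: 20

```text
t: 0.4
tool_pos: [259.5, -571.1, 308.5]
ee_rot: [-1.572, -0.009, -1.144]
ft_force: [-0.3, -0.4, 0.7]
grip_width: 70.3
```

```bash
cat >> h.py <<'E'
def to_tool(p,yaw_deg=None):
    "rows: shift in tool axes (m) from now to TCP p (mm); turn about tool y (deg)"
    s=r.get_state();y=s['ee_rot'][2];dp=(np.array(p)-s['tool_pos'])/1000
    out=[dp[0]*np.cos(y)+dp[1]*np.sin(y),-dp[2],-dp[0]*np.sin(y)+dp[1]*np.cos(y)]
    t=0 if yaw_deg is None else -(yaw_deg-np.degrees(y))
    return np.round(out,4),round(t,2)
E
python3 - <<'E'
from h import *
import pickle
a,b=pickle.load(open('v0.pkl','rb'))
e=onz(a,393.5,219.5,62);s=(onz(a,372,140,38)+onz(a,381,139,38))/2
lt=[onz(a,*p,50) for p in((393,122),(356,124),(357,133),(394,130))];L=np.mean(lt,0)
lb=[onz(b,*p,50) for p in((252,303),(231,340),(242,350),(261,309))]
print(e,L,np.mean(lb,0),[x.round() for x in lt])
d=L-e;yaw=np.degrees(np.arctan2(d[1],d[0]));print('yaw',yaw,np.hypot(*d[:2]))
for q in lt[0]-lt[1],lt[3]-lt[2]:print(np.degrees(np.arctan2(q[1],q[0]))+90)
print(to_tool((430,-230,350),yaw-90))
print(r.get_image('wrist')['cam_to_world'].round(2), r.get_state()['tool_pos'])
E
```

```text
[ 423.8561936  -242.80876975   62.        ] [ 657.6519656  -225.34353914   50.        ] [ 661.66039295 -228.41489199   50.        ] [array([ 670., -272.,   50.]), array([ 668., -178.,   50.]), array([ 644., -179.,   50.]), array([ 649., -272.,   50.])]
yaw 4.272227651990846 234.44721641550032
1.7133750425611254
3.294211775966147
(array([-0.2399, -0.0415,  0.2965]), np.float64(20.19))
[[ 4.1000e-01 -8.8000e-01 -2.3000e-01  3.2285e+02]
 [-9.1000e-01 -4.0000e-01 -1.1000e-01 -5.3903e+02]
 [ 1.0000e-02  2.6000e-01 -9.7000e-01  4.7062e+02]
 [ 0.0000e+00  0.0000e+00  0.0000e+00  1.0000e+00]] [ 259.13389774 -570.15204262  305.47727753]
```

>>> arm_command:
  plan:
    - [-0.025,0.01,0.033,4,0]
    - [-0.05,0.025,0.066,8,0]
    - [-0.075,0.045,0.099,12,0]
    - [-0.1,0.06,0.132,16,0]
    - [-0.125,0.08,0.165,20,0]
    - [-0.15,0.1,0.198,20,0]
    - [-0.18,0.12,0.237,20,0]
    - [-0.21,0.135,0.277,20,0]
    - [-0.23,0.148,0.303,20,0]
    - [-0.23,0.148,0.303,20,0]
  squeeze: 20

```text
t: 1.45
tool_pos: [438.3, -228.4, 150.2]
ee_rot: [-1.576, 0.006, -1.488]
ft_force: [-1.5, 0.5, -0.4]
grip_width: 0.5
```

```bash
python3 - <<'E'
from h import *
import pickle
d=im('wrist','w1.png');pickle.dump(d,open('w1.pkl','wb'));s=r.get_state();print(s['t'],s['tool_pos'].round(1),np.degrees(s['ee_rot']).round(1),s['grip_width'],s['ft_force'].round(1))
E
```

```text
1.5 [ 438.2 -230.9  151.6] [-90.2   0.2 -85.3] 0.22672947319287154 [ 0.2  0.4 -0.1]
```

View pics/w1.png

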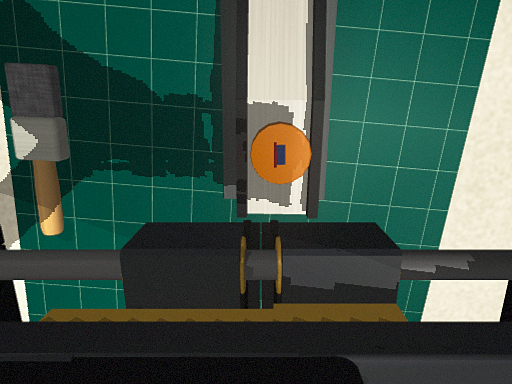

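The wrist view shows the puck at (281,153) and the shelf's open end at row 213, between rails at columns 247 and 307. The fingers sit behind it at (262,250).

```bash
python3 - <<'E'
from h import *
import pickle
d=pickle.load(open('w1.pkl','rb'))
I=d['color'][:,:,::-1];h=cv2.cvtColor(I,cv2.COLOR_BGR2HSV)
m=cv2.inRange(h,(5,120,60),(20,255,255));m[230:]=0
c,_=cv2.findContours(m,0,2);k=max([k for k in c if cv2.minEnclosingCircle(k)[0][0]>200],key=cv2.contourArea)
(u,v),R=cv2.minEnclosingCircle(k);print('puck',u,v,R,onz(d,u,v,86).round(1),onz(d,u+R,v,86).round(1))
g=cv2.cvtColor(I,cv2.COLOR_BGR2GRAY)
w=[]
for row in(5,30,60,200,207):
    x=np.nonzero(g[row,225:330]>130)[0]+225
    w.append((row,x.min(),x.max()));print(row,x.min(),x.max(),onz(d,x.min(),row,62).round(1),onz(d,x.max(),row,62).round(1))
print('end',onz(d,277,213,62))
# rail top edges -> z72
for row in(120,190):
  print(row,g[row,220:340:2].tolist())
E
```

```text
puck 280.0 152.3114776611328 31.327537536621094 [ 476.4 -237.1   86. ] [ 478.3 -259.1   86. ]
5 249 307 [ 573.6 -207.1   62. ] [ 576.9 -247.3   62. ]
30 248 305 [ 557.7 -207.5   62. ] [ 561.  -247.8   62. ]
60 248 305 [ 537.9 -209.    62. ] [ 541.3 -250.1   62. ]
200 247 325 [ 432.  -215.8   62. ] [ 437.3 -278.9   62. ]
207 247 301 [ 426.  -216.3   62. ] [ 429.8 -260.2   62. ]
end [ 422.96141475 -241.1738602    62.        ]
120 [41, 44, 52, 51, 51, 49, 54, 59, 27, 35, 39, 35, 31, 40, 128, 120, 121, 121, 124, 117, 119, 125, 121, 124, 124, 124, 121, 122, 126, 129, 127, 125, 122, 117, 122, 118, 144, 238, 235, 235, 240, 234, 96, 124, 120, 97, 43, 59, 59, 60, 59, 59, 112, 107, 99, 94, 89, 113, 114, 134]
190 [57, 64, 104, 86, 89, 94, 90, 93, 57, 25, 30, 33, 27, 48, 130, 118, 118, 122, 118, 116, 119, 120, 123, 121, 115, 118, 116, 124, 115, 119, 117, 123, 118, 117, 119, 140, 230, 235, 238, 230, 242, 103, 121, 119, 29, 61, 60, 56, 58, 57, 104, 104, 100, 76, 83, 81, 83, 78, 76, 80]
```

>>> arm_command:
  plan:
    - [0.008,0.02,-0.001,0.5,0]
    - [0.008,0.05,-0.001,0.5,0]
    - [0.008,0.05,-0.001,0.5,0]
    - [0.008,0.05,-0.001,0.5,0]

```text
t: 1.9
tool_pos: [437.9, -242.6, 104.1]
ee_rot: [-1.573, 0.001, -1.503]
ft_force: [0.6, -0.0, 0.8]
grip_width: 0.3
```

```bash
python3 - <<'E'
from h import *
P=[]
for i in range(4):
    d=im('wrist');s=r.get_state();P.append(s['tool_pos'])
print(np.round(P,1),np.degrees(s['ee_rot']).round(1),s['ft_force'].round(1),s['t'])
q=d['cam_to_world'];print(q.round(2)[:3,3])
I=d['color'][:,:,::-1]
cv2.imwrite('pics/w2.png',I)
g=cv2.cvtColor(I,cv2.COLOR_BGR2GRAY)
p=np.mean(P,0);print(to_tool((438,-240,69),-86), 'target proj',proj(d,p))
E
```

```text
[[ 438.8 -243.1  105.3]
 [ 439.3 -243.3  105.9]
 [ 439.6 -243.3  106.1]
 [ 439.7 -243.1  106.1]] [-89.9  -0.1 -86.1] [-0.   1.1  0. ] 2.1
[ 509.32 -236.68  268.43]
(array([-0.0033,  0.0371, -0.0015]), np.float64(-0.07)) target proj [263.14189216 238.39614798]
```

View pics/w2.png

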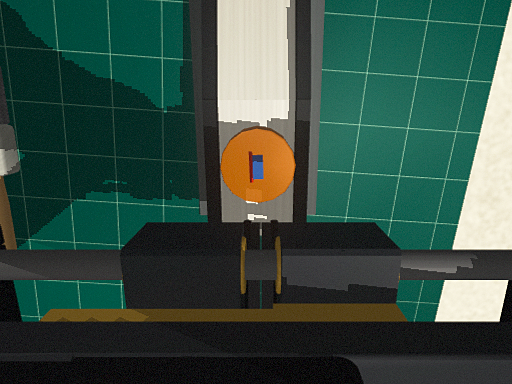

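The puck is at (258,163), straight ahead of the shut fingers at (262,235). The shelf spans columns 219–293 at row 222. I'll descend behind the puck and push.

>>> arm_command:
  plan:
    - [-0.0035,0.015,-0.002,0,0]
    - [-0.0035,0.03,-0.002,0,0]
    - [-0.0035,0.037,-0.002,0,0]
    - [-0.0035,0.037,-0.002,0,0]
    - [-0.0035,0.037,0.003,0,0]
    - [-0.0035,0.037,0.01,0,0]
    - [-0.0035,0.037,0.017,0,0]
    - [-0.0035,0.037,0.024,0,0]

```text
t: 2.9
tool_pos: [463.8, -237.2, 68.1]
ee_rot: [-1.57, -0.001, -1.502]
ft_force: [0.2, 0.3, 0.6]
grip_width: 0.6
```

>>> arm_command:
  plan:
    - [0,0,0.008,0,0]
    - [0,0,0.017,0,0]
    - [0,0,0.026,0,0]
    - [0,0,0.035,0,0]
    - [0,0,0.044,0,0]
    - [0,0,0.053,0,0]
    - [0,0.001,0.061,0,0]
    - [0,0.003,0.069,0,0]
    - [0,0.005,0.077,0,0]
    - [0,0.007,0.085,0,0]

```text
t: 3.9
tool_pos: [548.0, -231.1, 60.2]
ee_rot: [-1.571, 0.0, -1.502]
ft_force: [-0.3, -0.4, -0.3]
grip_width: 0.3
```

```bash
python3 - <<'E'
from h import *
import pickle
d=im('wrist');a=im('top');s=r.get_state();print(s['tool_pos'].round(1),s['ft_force'].round(1),s['t'])
cv2.imwrite('pics/w3.png',np.hstack([d['color'][:260,100:400,::-1],cv2.resize(a['color'][100:230,330:430,::-1],(200,260))]))
I=d['color'][:,:,::-1];h=cv2.cvtColor(I,cv2.COLOR_BGR2HSV)
m=cv2.inRange(h,(5,120,60),(20,255,255));m[230:]=0
c,_=cv2.findContours(m,0,2);k=max([k for k in c if cv2.minEnclosingCircle(k)[0][0]>200],key=cv2.contourArea)
(u,v),R=cv2.minEnclosingCircle(k);p=onz(d,u,v,72);print('puck',u,v,R,p.round(1))
print('seat proj',proj(d,(612.5,-227.7,37)),'red')
E
```

```text
[ 548.2 -231.    60.2] [-0.9 -0.1  0.4] 4.0
puck 260.39312744140625 179.79852294921875 44.48575210571289 [ 583.1 -227.1   72. ]
seat proj [265.12952656 114.76987507] red
```

View pics/w3.png

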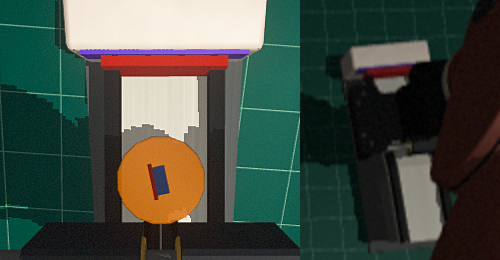

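The puck is on the slope at (261,180), with the red stop bar ahead at rows 55–75. I'll go on with smaller steps.

>>> arm_command:
  plan:
    - [0,0.002,0.007,0,0]
    - [0,0.0035,0.014,0,0]
    - [0,0.005,0.02,0,0]
    - [0,0.0065,0.026,0,0]
    - [0,0.0075,0.03,0,0]
    - [0,0.008,0.032,0,0]
    - [0,0.0085,0.034,0,0]

```text
t: 4.7
tool_pos: [581.4, -228.8, 51.9]
ee_rot: [-1.571, 0.0, -1.502]
ft_force: [-0.7, 0.5, 0.6]
grip_width: 0.4
```

>>> arm_command:
  plan:
    - [0,0.0003,0.001,0,0]
    - [0,0.0003,0.001,0,0]

```text
t: 4.9
tool_pos: [582.4, -228.8, 51.7]
ee_rot: [-1.571, 0.0, -1.502]
ft_force: [-0.2, -0.1, 0.6]
grip_width: 0.5
```

>>> arm_command:
  plan:
    - [0,0.0003,0.001,0,0]
    - [0,0.0003,0.001,0,0]

```text
t: 5.1
tool_pos: [583.4, -228.7, 51.5]
ee_rot: [-1.571, -0.0, -1.502]
ft_force: [-0.7, 0.2, 0.5]
grip_width: 0.4
```

>>> arm_command:
  plan:
    - [0,0.0003,0.001,0,0]
    - [0,0.0003,0.001,0,0]

```text
t: 5.3
tool_pos: [583.9, -228.7, 51.2]
ee_rot: [-1.572, 0.0, -1.502]
ft_force: [-2.9, 0.5, 2.0]
grip_width: 0.5
```

>>> arm_command:
  plan:
    - [0,0.0003,0.001,0,0]
    - [0,0.0003,0.001,0,0]

```text
t: 5.5
tool_pos: [584.1, -228.7, 51.0]
ee_rot: [-1.574, 0.0, -1.502]
ft_force: [-6.2, -0.3, 7.2]
grip_width: 0.8
```

```bash
python3 - <<'E'
from h import *
d=im('wrist');s=r.get_state();print(s['tool_pos'].round(1),s['ft_force'].round(1),s['t'])
cv2.imwrite('pics/w4.png',cv2.resize(d['color'][:260,150:370,::-1],None,fx=2,fy=2))
E
```

```text
[ 584.1 -228.7   51. ] [-6.4 -0.5  5. ] 5.55
```

View pics/w4.png

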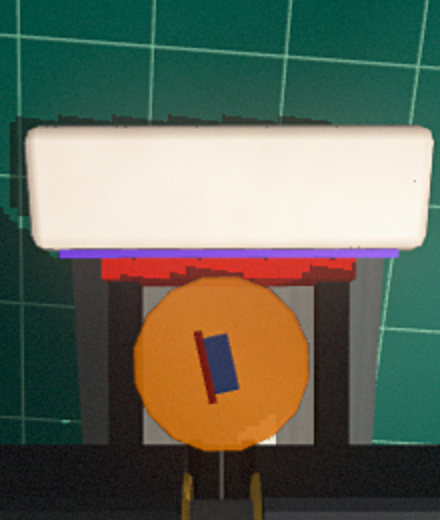

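The puck is touching the red stop, and the TCP is at s=161.5 mm against 161.8 predicted for contact. I'll retreat up the slope, then travel to the switch box.

>>> arm_command:
  plan:
    - [0,-0.003,-0.01,0,0]
    - [0,-0.008,-0.02,0,0]
    - [0,-0.045,-0.025,0,0]
    - [0,-0.09,-0.03,0,0]
    - [-0.045,-0.1,-0.042,0,0]
    - [-0.09,-0.1,-0.054,0,0]
    - [-0.135,-0.1,-0.066,0,0]
    - [-0.18,-0.1,-0.078,0,0]
    - [-0.225,-0.1,-0.09,0,0]
    - [-0.265,-0.1,-0.1,0,0]

```text
t: 6.55
tool_pos: [466.0, 30.6, 151.2]
ee_rot: [-1.569, 0.0, -1.502]
ft_force: [0.2, -0.6, 0.1]
grip_width: 0.4
```

>>> arm_command:
  plan:
    - [-0.045,0,-0.008,0,0]
    - [-0.09,0,-0.016,0,0]
    - [-0.135,0,-0.024,0,0]
    - [-0.18,0,-0.032,1,0]
    - [-0.209,0,-0.035,1.4,0]
    - [-0.209,0,-0.035,1.4,0]
    - [-0.209,0,-0.035,1.4,0]

```text
t: 7.25
tool_pos: [417.6, 235.1, 151.0]
ee_rot: [-1.57, -0.0, -1.524]
ft_force: [-0.5, 0.9, -0.3]
grip_width: 0.7
```

```bash
python3 - <<'E'
from h import *
import pickle
im('top');im('top');t=im('top');b=im('scene');d=im('wrist','w5.png');pickle.dump((t,b,d),open('w5.pkl','wb'));s=r.get_state();print(s['t'],s['tool_pos'].round(1),np.degrees(s['ee_rot']).round(1),s['ft_force'].round(1))
# puck check
I=t['color'][:,:,::-1]
h=cv2.cvtColor(I,cv2.COLOR_BGR2HSV);m=cv2.inRange(h,(5,120,60),(18,255,255));m[:110]=0;m[230:]=0;m[:,:340]=0;m[:,420:]=0
c,_=cv2.findContours(m,0,2);k=max(c,key=cv2.contourArea);u=cv2.minEnclosingCircle(k)
print('puck',u,onz(t,*u[0],60.3).round(1),'expect',np.round([612.5+5.8,-227.7,60.3],1))
E
```

```text
7.5 [418.4 233.9 150.9] [-90.   -0.  -87.6] [-0.1 -0.3  0.2]
puck ((377.6549377441406, 142.6126708984375), 9.48328971862793) [ 613.9 -224.2   60.3] expect [ 618.3 -227.7   60.3]
```

View pics/w5.png

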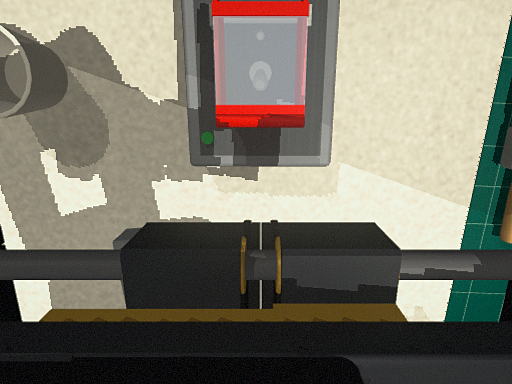

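The wrist view shows the red tab bead at columns 216–304, with its front edge at about row 126. The box's near top edge is at row 163, columns 190–330. The toggle shows through the clear top at (260,75).

```bash
python3 - <<'E'
from h import *
import pickle
t,b,d=pickle.load(open('w5.pkl','rb'))
I=d['color'][:,:,::-1];h=cv2.cvtColor(I,cv2.COLOR_BGR2HSV)
m=cv2.inRange(h,(0,180,90),(6,255,255))|cv2.inRange(h,(174,180,90),(180,255,255));m[200:]=0
c,_=cv2.findContours(m,0,2)
for k in sorted(c,key=cv2.contourArea)[::-1][:3]:
    q=cv2.boxPoints(cv2.minAreaRect(k));print(q.round(1).tolist(),[onz(d,*p,88).round(1).tolist() for p in q])
for col in(225,240,260,280,295):
    x=np.nonzero(m[90:140,col])[0]+90;print(col,x.min(),x.max(),'bead front',onz(d,col,x.max(),87).round(1))
g=cv2.cvtColor(I,cv2.COLOR_BGR2GRAY)
for p in((190,163),(330,163),(183,10),(339,10)):print(p,onz(d,*p,45).round(1))
print(g[150:172,260].tolist())
for row in(110,150):print(row,g[row,175:205].tolist(),g[row,318:345].tolist())
print('toggle',onz(d,260,75,74).round(1))
print(to_tool((0,0,0)))
E
```

```text
[[216.0, 105.0], [304.0, 105.0], [304.0, 126.0], [216.0, 126.0]] [[486.7, 268.5, 88.0], [489.2, 209.0, 88.0], [475.3, 207.9, 88.0], [472.7, 268.4, 88.0]]
[[211.0, 0.0], [309.0, 0.0], [309.0, 15.0], [211.0, 15.0]] [[550.0, 272.0, 88.0], [552.6, 210.8, 88.0], [544.2, 210.1, 88.0], [541.5, 272.0, 88.0]]
225 105 126 bead front [472.9 262.3  87. ]
240 105 126 bead front [473.4 251.9  87. ]
260 105 126 bead front [474.  238.1  87. ]
280 105 126 bead front [474.5 224.4  87. ]
295 105 126 bead front [475. 214.  87.]
(190, 163) [438.1 295.8  45. ]
(330, 163) [443.2 177.8  45. ]
(183, 10) [554.2 299.4  45. ]
(339, 10) [559.2 182.5  45. ]
[50, 51, 54, 56, 54, 58, 71, 75, 77, 73, 76, 73, 73, 74, 69, 62, 138, 236, 228, 228, 224, 226]
110 [146, 143, 143, 141, 140, 134, 142, 139, 146, 146, 146, 147, 97, 82, 84, 91, 89, 89, 87, 84, 87, 85, 87, 75, 55, 57, 59, 63, 59, 61] [96, 95, 94, 92, 121, 146, 141, 139, 139, 138, 138, 138, 139, 123, 110, 137, 234, 221, 217, 216, 217, 220, 221, 222, 220, 225, 224]
150 [138, 140, 141, 143, 136, 134, 135, 137, 137, 140, 143, 150, 149, 145, 95, 79, 82, 85, 85, 90, 88, 88, 85, 89, 87, 70, 59, 56, 63, 60] [106, 107, 120, 161, 161, 154, 161, 161, 159, 158, 147, 139, 136, 197, 231, 226, 226, 224, 222, 221, 220, 220, 221, 220, 219, 219, 217]
toggle [508.2 239.6  74. ]
(array([ 0.2159,  0.1509, -0.428 ]), 0)
```

>>> arm_command:
  plan:
    - [-0.002,0.04,0.01,0,0]
    - [-0.002,0.076,0.02,0,0]
    - [-0.002,0.076,0.03,0,0]
    - [-0.002,0.076,0.038,0,0]
    - [-0.002,0.076,0.0435,0,0]
    - [-0.002,0.076,0.0435,0,0]

```text
t: 8.1
tool_pos: [462.8, 239.1, 76.8]
ee_rot: [-1.569, 0.001, -1.527]
ft_force: [-0.9, -0.4, 0.5]
grip_width: 0.5
```

>>> arm_command:
  plan:
    - [0,0,0.002,0,0]
    - [0,0,0.004,0,0]

```text
t: 8.3
tool_pos: [463.3, 239.1, 76.0]
ee_rot: [-1.576, -0.0, -1.526]
ft_force: [-16.4, -2.4, 13.8]
grip_width: 0.7
```

The bead jams on friction when pushed level, so I'll lift along its arc.

>>> arm_command:
  plan:
    - [0,-0.002,-0.0015,0,0]
    - [0,-0.005,0.001,0,0]
    - [0,-0.012,0.006,0,0]
    - [0,-0.0175,0.011,0,0]

```text
t: 8.7
tool_pos: [474.0, 239.7, 93.2]
ee_rot: [-1.576, -0.0, -1.526]
ft_force: [-13.1, -1.0, 10.6]
grip_width: 0.4
```

```bash
python3 - <<'E'
from h import *
d=im('wrist');b=im('scene');s=r.get_state();print(s['tool_pos'].round(1),s['ft_force'].round(1),s['t'])
cv2.imwrite('pics/w6.png',np.hstack([cv2.resize(d['color'][:260,130:390,::-1],(400,400)),cv2.resize(b['color'][125:215,235:325,::-1],(400,400))]))
E
```

```text
[475.6 240.   94.3] [-11.8  -1.6   8.7] 8.8
```

View pics/w6.png

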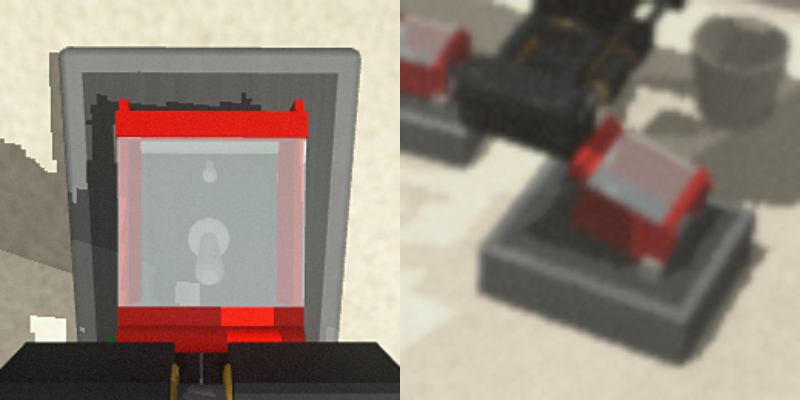

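The guard is partly up, at about 15 degrees, with the bead on the fingers and the toggle visible under the clear top at (209,255). I'll continue along a steeper arc.

>>> arm_command:
  plan:
    - [0,-0.005,-0.001,0,0]
    - [0,-0.0105,0.0045,0,0]
    - [0,-0.015,0.01,0,0]
    - [0,-0.019,0.016,0,0]
    - [0,-0.0227,0.022,0,0]

```text
t: 9.3
tool_pos: [499.8, 240.7, 115.9]
ee_rot: [-1.569, 0.0, -1.526]
ft_force: [-1.3, 0.1, 0.5]
grip_width: 0.4
```

>>> arm_command:
  plan:
    - [0,-0.003,0.0065,0,0]
    - [0,-0.0055,0.0135,0,0]
    - [0,-0.0075,0.0205,0,0]

```text
t: 9.6
tool_pos: [519.7, 241.5, 122.6]
ee_rot: [-1.57, -0.0, -1.526]
ft_force: [-0.3, 0.1, 0.7]
grip_width: 0.4
```

```bash
python3 - <<'E'
from h import *
d=im('wrist');b=im('scene');s=r.get_state();print(s['tool_pos'].round(1),s['ft_force'].round(1),s['t'])
cv2.imwrite('pics/w7.png',np.hstack([cv2.resize(d['color'][:300,110:410,::-1],(400,400)),cv2.resize(b['color'][115:215,235:335,::-1],(400,400))]))
E
```

```text
[520.3 241.4 122.9] [-0.5 -0.4  0.4] 9.7
```

View pics/w7.png

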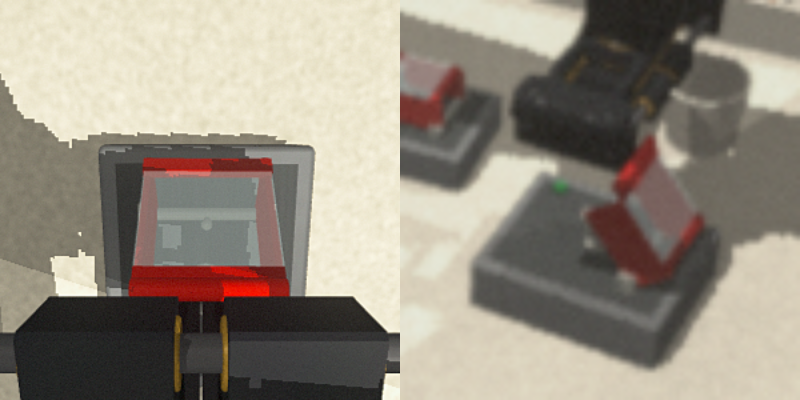

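The guard is at about 50–55 degrees and still resting on the fingers. I'll carry it past the middle.

>>> arm_command:
  plan:
    - [0,-0.001,0.007,0,0]
    - [0,-0.001,0.015,0,0]
    - [0,-0.001,0.024,0,0]
    - [0,0.001,0.033,0,0]
    - [0,0.002,0.04,0,0]
    - [0,0.002,0.04,0,0]
    - [0,0.002,0.04,0,0]
    - [0,-0.02,-0.005,0,0]

```text
t: 10.5
tool_pos: [513.2, 239.8, 136.1]
ee_rot: [-1.58, -0.003, -1.528]
ft_force: [-1.2, 0.5, 0.7]
grip_width: 0.6
```

>>> arm_command:
  plan:
    - [0,0,-0.04,0,0]
    - [0,0,-0.055,0,0]
    - [0,0,-0.055,0,0]

```text
t: 10.8
tool_pos: [456.7, 238.9, 142.3]
ee_rot: [-1.572, -0.0, -1.525]
ft_force: [1.2, -0.3, -0.2]
grip_width: 0.5
```

```bash
python3 - <<'E'
from h import *
im('top');d=im('wrist');b=im('scene');s=r.get_state();print(s['tool_pos'].round(1),np.degrees(s['ee_rot'][2]),s['ft_force'].round(1),s['t'])
cv2.imwrite('pics/w8.png',np.hstack([cv2.resize(d['color'][:300,110:410,::-1],(400,400)),cv2.resize(b['color'][115:215,235:335,::-1],(400,400))]))
print(to_tool((514-38,240-1.6,151)))
import pickle;pickle.dump((d,b),open('w8.pkl','wb'))
E
```

```text
[459.9 239.  143.1] -87.44644888217817 [0.3 0.5 0.3] 10.95
(array([ 0.0013, -0.0079,  0.0161]), 0)
```

View pics/w8.png

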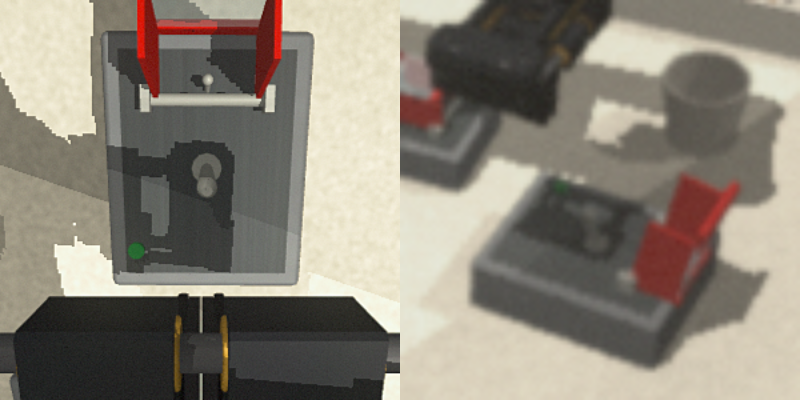

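The guard stays up against its stop. The toggle tip is at crop (206,187), full-image pixel (264.5,140), leaning toward the tab end.

```bash
python3 - <<'E'
from h import *
import pickle
d,b=pickle.load(open('w8.pkl','rb'))
for p,z in(((264.5,139),74),((264.5,125),48),((239,73),50),((280+32,73),50)):print(p,onz(d,*p,z).round(1))
for p in((500,240,64),):print(to_tool(p))
E
```

```text
(264.5, 139) [504.8 239.8  74. ]
(264.5, 125) [513.  239.9  48. ]
(239, 73) [550.4 260.9  50. ]
(312, 73) [552.9 206.4  50. ]
(array([0.0008, 0.0791, 0.0401]), 0)
```

>>> arm_command:
  plan:
    - [0.001,0.04,0,0,0]
    - [0.001,0.077,0.005,0,0]
    - [0.001,0.077,0.015,0,0]
    - [0.001,0.077,0.022,0,0]
    - [0.001,0.077,0.028,0,0]
    - [0.001,0.077,0.034,0,0]
    - [0.001,0.077,0.04,0,0]
    - [0.001,0.077,0.044,0,0]

```text
t: 11.75
tool_pos: [504.1, 240.0, 66.6]
ee_rot: [-1.569, 0.0, -1.526]
ft_force: [-2.2, 0.1, 1.6]
grip_width: 0.4
```

>>> arm_command:
  plan:
    - [0,0,0.0015,0,0]
    - [0,0,0.0025,0,0]
    - [0,0,0.0025,0,0]

```text
t: 12.05
tool_pos: [505.6, 240.0, 65.6]
ee_rot: [-1.57, 0.0, -1.526]
ft_force: [-0.8, 0.0, 1.3]
grip_width: 0.5
```

>>> arm_command:
  plan:
    - [0,0,0.0015,0,0]
    - [0,0,0.002,0,0]

```text
t: 12.25
tool_pos: [507.1, 240.1, 65.3]
ee_rot: [-1.571, 0.0, -1.526]
ft_force: [-2.2, 0.3, 0.4]
grip_width: 0.3
```

>>> arm_command:
  plan:
    - [0,0,0.0015,0,0]
    - [0,0,0.002,0,0]

```text
t: 12.45
tool_pos: [507.7, 240.1, 65.1]
ee_rot: [-1.575, -0.0, -1.526]
ft_force: [-8.2, -0.7, 5.2]
grip_width: 0.6
```

>>> arm_command:
  plan:
    - [0,0,0.001,0,0]
    - [0,0,0.001,0,0]

```text
t: 12.65
tool_pos: [507.8, 240.0, 65.0]
ee_rot: [-1.577, -0.001, -1.526]
ft_force: [-10.1, -1.0, 7.6]
grip_width: 0.1
```

The lever met its end stop at the predicted place, with force rising to 10 N. I'll back off and go over the guard to its rear side.

>>> arm_command:
  plan:
    - [0,0,-0.015,0,0]
    - [0,-0.045,-0.03,0,0]
    - [0,-0.095,-0.03,0,0]
    - [0,-0.095,-0.03,0,0]

```text
t: 13.05
tool_pos: [485.4, 240.5, 168.5]
ee_rot: [-1.557, 0.004, -1.526]
ft_force: [1.5, 0.7, 0.4]
grip_width: 0.4
```

```bash
python3 - <<'E'
from h import *
import pickle
d=im('wrist');t=im('top');b=im('scene');pickle.dump((d,t,b),open('w9.pkl','wb'))
s=r.get_state();print(s['tool_pos'].round(1),s['ft_force'].round(1),s['t'])
t0,b0=pickle.load(open('v0.pkl','rb'))
print('lamp',t['color'][123:130,360:390].mean((0,1)),t0['color'][123:130,360:390].mean((0,1)),b['color'][310:345,238:252].mean((0,1)),b0['color'][310:345,238:252].mean((0,1)))
print(proj(d,(526,240.5,74)),proj(d,(501,239.5,74)))
for u in ((526,240.5,74),(501,239.5,74)):
    x,y=proj(d,u).astype(int);print(d['color'][y-3:y+4,x-3:x+4].mean((0,1)))
g=cv2.cvtColor(d['color'],cv2.COLOR_RGB2GRAY);c=int(proj(d,(513,240,50))[0]);print(c,g[60:235:5,c-3:c+4].mean(1).round().tolist())
print(to_tool((631,245,150)))
E
```

```text
[480.8 238.8 160.6] [-0.9 -0.7 -0. ] 13.2
lamp [174.74761905 163.28095238 149.95238095] [139.30952381 129.90952381 119.14285714] [164.27755102 144.29795918 136.65510204] [168.42653061 149.61428571 142.51632653]
[265.190172   144.51585936] [264.92703689 175.31313957]
[86.63265306 86.14285714 79.26530612]
[48.06122449 49.69387755 47.89795918]
264 [128.0, 119.0, 46.0, 143.0, 105.0, 82.0, 92.0, 93.0, 131.0, 89.0, 88.0, 100.0, 50.0, 51.0, 50.0, 51.0, 47.0, 91.0, 97.0, 84.0, 96.0, 103.0, 48.0, 49.0, 60.0, 59.0, 59.0, 56.0, 102.0, 104.0, 101.0, 101.0, 102.0, 32.0, 33.0]
(array([0.0005, 0.0106, 0.1503]), 0)
```

>>> arm_command:
  plan:
    - [0,0,0.045,0,0]
    - [0,0,0.09,0,0]
    - [0,0,0.135,0,0]
    - [0,0,0.151,0,0]
    - [0,0,0.151,0,0]
    - [0,0.035,0.151,0,0]
    - [0,0.054,0.151,0,0]
    - [0,0.054,0.151,0,0]

```text
t: 14.0
tool_pos: [626.6, 244.6, 100.6]
ee_rot: [-1.581, -0.002, -1.526]
ft_force: [-1.3, -0.9, -0.7]
grip_width: 0.8
```

>>> arm_command:
  plan:
    - [0,0,-0.009,0,0]
    - [0,-0.001,-0.016,0,0]
    - [0,-0.0045,-0.0215,0,0]
    - [0,-0.008,-0.027,0,0]
    - [0,-0.013,-0.04,0,0]

```text
t: 14.5
tool_pos: [592.1, 243.9, 121.3]
ee_rot: [-1.568, 0.001, -1.526]
ft_force: [1.8, 0.7, 0.8]
grip_width: 0.6
```

>>> arm_command:
  plan:
    - [0,-0.002,-0.007,0,0]
    - [0,-0.0035,-0.014,0,0]
    - [0,-0.004,-0.021,0,0]
    - [0,-0.004,-0.028,0,0]
    - [0,-0.004,-0.036,0,0]
    - [0,-0.004,-0.036,0,0]
    - [0,-0.004,-0.036,0,0]
    - [0,-0.03,-0.036,0,0]

```text
t: 15.3
tool_pos: [552.6, 241.2, 145.4]
ee_rot: [-1.579, -0.002, -1.526]
ft_force: [0.1, -0.3, -0.2]
grip_width: 0.6
```

>>> arm_command:
  plan:
    - [0.045,-0.03,0,0,0]
    - [0.09,-0.05,-0.01,0,0]
    - [0.135,-0.06,-0.02,0,0]
    - [0.18,-0.06,-0.04,0,0]
    - [0.2,-0.06,-0.06,0,0]
    - [0.2,-0.06,-0.06,0,0]

```text
t: 15.9
tool_pos: [503.1, 36.9, 209.6]
ee_rot: [-1.571, -0.001, -1.53]
ft_force: [0.0, 1.0, 0.7]
grip_width: 0.4
```

```bash
python3 - <<'E'
from h import *
im('wrist');t=im('top');b=im('scene')
s=r.get_state();print(s['tool_pos'].round(1),s['ft_force'].round(1),s['t'])
T=t['color'][:,:,::-1];B=b['color'][:,:,::-1]
cv2.imwrite('pics/f.png',np.vstack([np.hstack([cv2.resize(B[115:215,230:330],(400,300)),cv2.resize(B[250:360,150:270],(400,300))]),np.hstack([cv2.resize(T[140:240,80:230],(400,300)),cv2.resize(T[100:240,260:420],(400,300))])]))
E
```

```text
[505.   39.9 209.8] [-0.6 -0.8  0.6] 16.05
```

View pics/f.png

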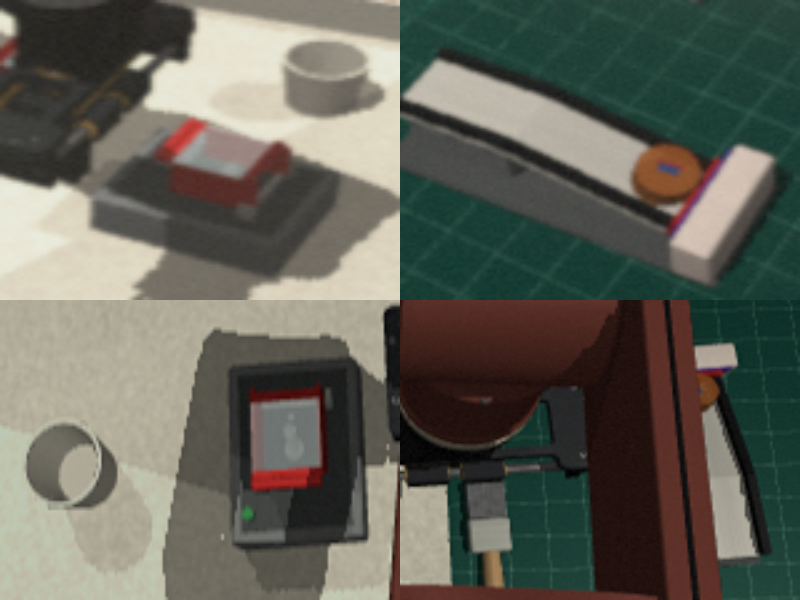

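The last view shows the guard shut, the puck against the stop, and the tub, brush and chute in place. Before handing in I'll make one numeric check of the toggle from the saved before and after wrist frames, and of the bystanders.

```bash
python3 - <<'E'
from h import *
import pickle
w8=pickle.load(open('w8.pkl','rb'))[0];w9=pickle.load(open('w9.pkl','rb'))[0]
for n,d in(('before',w8),('after',w9)):
    h=cv2.cvtColor(d['color'],cv2.COLOR_RGB2GRAY)
    print(n,'off/pivot/on rows',[proj(d,p).round().tolist() for p in((501,239.5,74),(513.5,240,46),(526,240.5,74))])
    c=int(proj(d,(513,240,50))[0]);lo=int(proj(d,(530,240,74))[1])
    print(lo,h[lo-15:lo+60:3,c-2:c+3].mean(1).round().astype(int).tolist())
t0,b0=pickle.load(open('v0.pkl','rb'));b1=im('scene')
def green(d):
    h=cv2.cvtColor(d['color'],cv2.COLOR_RGB2HSV);m=cv2.inRange(h,(50,150,60),(75,255,255));m[:225]=0;m[270:]=0;y,x=np.nonzero(m[:,270:320]);return x.mean()+270,y.mean()
print('jar lid',green(b0),green(b1))
diff=lambda y0,y1,x0,x1:np.abs(b0['color'][y0:y1,x0:x1].astype(int)-b1['color'][y0:y1,x0:x1]).mean().round(1)
print('tub',diff(125,158,298,326),'brush',diff(215,255,188,250))
E
```

```text
before off/pivot/on rows [[265.0, 144.0], [264.0, 124.0], [265.0, 108.0]]
102 [91, 90, 90, 90, 91, 89, 96, 48, 51, 50, 97, 98, 77, 75, 78, 71, 115, 121, 113, 120, 88, 45, 59, 57, 59]
after off/pivot/on rows [[265.0, 175.0], [265.0, 155.0], [265.0, 145.0]]
139 [50, 49, 51, 47, 49, 47, 76, 92, 92, 98, 92, 85, 94, 101, 100, 49, 49, 49, 51, 57, 59, 58, 60, 58, 104]
jar lid (np.float64(nan), np.float64(nan)) (np.float64(nan), np.float64(nan))
tub 2.6 brush 3.5<stdin>:11: RuntimeWarning: Mean of empty slice.
  ret = ret.dtype.type(ret / rcount)
```

The lever was seen before the flip on the off side, at rows 135–147 below the pivot. Afterwards nothing remains at the off row (175) and it shows at the on row (145). Robot is clear of everything, so I'm handing in.

```bash
python3 -c "
from plant import r
r.close_job();print(r.get_state()['t'])"
```

```text
the job is handed in; nothing more can be done
the job is handed in; nothing more can be done
```

I finished all four steps in order and handed the job in at about 16 s of the 64 s allowed. The verdict isn't reported.

**What I did**
- **Puck:** I pushed it down the chute with shut fingers until the contact force rose at the stop.
- **Guard up:** I lifted it along its arc until it stayed open. My first level push jammed on friction at about 16 N, so I switched to lifting along the bead's arc.
- **Toggle:** I pushed it over to its end stop, where the force rose to about 10 N.
- **Guard shut:** I drew it back from behind, and it dropped shut.

**Last checks**
- **Puck:** It is seen against the red stop, and the finger position at contact matched the prediction to within 1 mm. An earlier coarse top-view estimate put it about 5.5 mm from its expected spot. I took that as contour error, because the force and the close-up both showed contact.
- **Guard:** It is seen shut in the final picture.
- **Toggle:** It is on by the before and after wrist frames. A direct check of the lamp's brightness was inconclusive.
- **Bystanders:** The tub and brush are unchanged in the scene view. My numeric check of the jar failed because the colour mask came up empty, so its position was not confirmed. The TCP path passed 80 mm or more above its height.
- **Robot:** It stood clear of everything, with no contact force, when I handed in.

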